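Reset the tripped control unit

TASK

One of the two grey control units on the bench has tripped: its white trip flag stands upright in the notch at the end of its lid. With the fingertips, push that unit's shutter fully open by its tab, reach into the well and press the sunken reset key right down so that the flag drops flat, let the key come back up, then push the shutter fully shut again and move clear. Only push and press: do not lift, tip or shove the unit about, and leave the other unit and the tools and parts lying around where they are.

Things in the scene. Friction and masses are not known exactly. Their poses are not given: they have to be found in the camera images.
- unit_tripped: Grey control unit standing loose on the bench, 90 (x) by 170 (y) by 60 (z) mm, about 1.4 kg; origin: centre of its underside, z up. In its lid are a shuttered well centred at x 0, y -40 mm, and in a 36 mm wide, 16 mm deep notch at the +y end, a white trip flag: a plate 30 wide, 24 mm tall, hinged along x at y +64, z 46 mm. This is the tripped one: its flag stands upright, 10 mm above the lid.
- unit_other: Grey control unit standing loose on the bench, 90 (x) by 170 (y) by 60 (z) mm, about 1.4 kg; origin: centre of its underside, z up. In its lid are a shuttered well centred at x 0, y -40 mm, and in a 36 mm wide, 16 mm deep notch at the +y end, a white trip flag: a plate 30 wide, 24 mm tall, hinged along x at y +64, z 46 mm. This is the untripped one, to be left alone: its flag lies flat in the notch.
- well_tripped (a point): Centre of the well's mouth on the tripped unit, level with the lid (60 mm above the bench). The well is 50 x 50 mm square, sides along the unit's x and y, 24 mm deep, with the round black reset key, 24 mm across, in its middle. The key's top lies 13 mm below this point when up and 23 mm below when fully down.
- tab_tripped (a point): Centre of the top of the black push tab on the tripped unit's shutter; moves with the shutter (a 60 x 60 mm steel plate on the lid between two rails 5 mm high, 62 mm apart). The tab is a block 36 (unit x) by 16 (unit y) mm, 12 mm tall, mid-plate; this point is 16 mm above the lid, the plate's upper face 4 mm.
- shutter_tripped (a joint): Shutter of the tripped unit, m: 0 = fully shut over the well (end stop), 0.070 = fully open (end stop), moving along the unit's +y. Dry friction about 1.5 N; it stays where it is left.
- key_tripped (a joint): Reset key of the tripped unit, m: 0 = up, 0.010 = fully down. Spring return; about 2 N to reach the bottom.
- flag_tripped (a joint): Trip flag of the tripped unit, rad: 0 = upright, 1.5 = dropped flat in the notch (towards the unit's +y). The reset key turns it down by a link as the key goes down, flat only when the key is at the bottom; it then stays down.
- tab_other (a point): The same point of the push tab on the other unit's shutter.
- driver_big: Bystander, loose on the bench: red-handled screwdriver, 200 mm long; origin on its underside.
- driver_small: Bystander, loose on the bench: yellow-handled screwdriver, 130 mm long; origin on its underside.
- marker: Bystander, loose on the bench: yellow and black flat marker pen, 120 x 24 x 16 mm; origin on its underside.
- connector: Bystander, loose on the bench: black plug connector, 35 x 50 x 28 mm; origin on its underside.
- tape: Bystander, loose on the bench: roll of black tape, 90 mm across, 20 mm high; origin on its underside.
- busbar: Bystander, loose on the bench: copper bar with two holes, 90 x 25 x 6 mm; origin on its underside.
- cutters: Bystander, loose on the bench: red-handled side cutters, about 160 x 75 x 18 mm; origin on its underside.

How it is judged:
By the outcome, as a careful person would: the job done as asked, in the order asked, and still so for the second after the job is handed in, with the robot touching nothing.
It also fails if it takes over 48 s, if anything falls off the work surface, if the arm or the gripper's body presses on something with over 40 N, if the wrist force passes 120 N, or if a joint passes its speed limit or range.

ROBOT

A 6-joint arm with a two-finger parallel gripper is mounted at the origin on the work surface. World frame = base frame: x ahead of the robot, y to its left, z up, the work surface at z = 0. Lengths are in m, angles in rad, forces in N, time in s.
With the tool pointing down it reaches from about 0.35 to 0.775 m from the base axis. Payload 7.3 kg.
Tool frame: the origin (TCP) lies between the finger pads; the fingertips stand 25 mm ahead of it and the grasp point (between the pads) lies 6 mm ahead of it; y points along the fingers, z is the direction in which the jaws open and shut, and the axes are right-handed (so a half turn about y gives the same grasp; the last joint's range is limited). The gripper opens to 92 mm and grips with 3 to 60 N. Pads are 19 mm wide; open, the fingers measure 130 mm over their backs; the gripper's body (75 mm by 190 mm) begins 47 mm behind the grasp point.
Start: joints at [1.044, 0.342, 1.524, -0, 1.275, -0.146], TCP at [0.195, 0.487, 0.252] pointing down, gripper open.
Joint ranges: [-2.53, 2.53], [-0.77, 2.02], [0.04, 2.7], [-1, 4.14], [0.28, 2.66], [-3.11, 3.11]. Speed limits (rad/s): [2.57, 2.57, 3.14, 3.14, 3.14, 3.14].

INTERFACE

Orientations are given as [roll, pitch, yaw] about the fixed x, y, z axes, in that order (R = Rz(yaw) Ry(pitch) Rx(roll)).
In Python, from cell import sensors, read_camera, hand_in gives the robot as it stands. The module is installed in compiled form; this text tells all that it offers.
- The arm moves only by the tool send_rows, never from a script. Its argument "motion" is a list that holds one entry, the list of rows, each a list of 4 numbers: the shift along the tool's x, y, z in m, then the turn about the tool's y in degrees. In form: [[[tx, ty, tz, twist], ...]]. A call has 1 to 8 rows; each row is the pose to reach, as a shift and turn from the pose measured when the call began, along the tool's axes at that moment; what a row does not reach only later rows make up. A row lasts 1/10 s, in which the tool goes at most 50 mm and 8.59 degrees, less where a joint would pass 70% of its speed; a pose out of reach is approached as far as the arm can. A call with a gripper value outside its range is refused whole. "gripper" is the opening, from 0 (shut) to 1 (fully open), set as the call begins (left out, the last holds). The fingers move at their own pace and stop on an object; "grip_force" is the grip in N (left out, the last holds). Time passes only in rows, so rows that repeat a pose let the fingers close. It gives the time, the measured TCP pose, the force and the opening at its end, in the units of the state.
- sensors.observe(): the state, without advancing time (a new reading comes with each control period).
- read_camera(name): name is "side" or "top"; returns a dict with "frame" (384x512x3 uint8, red, green, blue), "fx", "fy", "cx", "cy" (pixels), "extrinsics" (4x4, takes a point from world to camera coordinates). Camera axes: x right, y up, looking along -z (the intrinsics and any distortion apply to the point x, -y, -z); pixel columns grow to the right and rows downward; lengths in m; the calibration is good to about 2 mm. A picture is of the moment at which its call begins. There is no depth.
- hand_in(): hands the job in, once; it reports no verdict.
The state is a dict: "time": time; "qpos": joint angles; "qvel": joint speeds; "joint_efforts": joint torques, N m; "tool_pos": TCP position; "tool_rot": TCP orientation; "contact_force": force on the tool from outside, world axes, zero at the start; "torque": the same for the moment, N m; "opening": finger opening in m.
Only numpy, scipy, OpenCV 4.12 (cv2) and the standard library are available. Lean on these libraries where they do the work, as an engineer would, in place of code of your own. Each camera call takes 0.05 s, during which the arm holds its last target.

## Working session

There is one attempt and no reset: what is moved stays moved. The work goes in short steps, Python scripts to look and compute and a tool call to move; the robot and the scene stay as the last step left them, time stands still between calls to the robot, and variables do not carry over. Pictures are saved under pics/ and viewed, and the job is handed in when it is done.

Besides the shell and the picture viewer there is one more tool, called after "Request:" as name(argument=value, ...), one argument or row to a line, values as JSON. send_rows: Moves the arm, as the interface text tells. Its arguments: {"type":"object","properties":{"motion":{"type":"array"},"gripper":{"type":"number"},"grip_force":{"type":"number"}},"required":["motion"]}

```bash
mkdir -p pics; python3 - <<'E'
from cell import sensors, read_camera
import cv2, numpy as np, pickle
print(sensors.observe())
for n in("side","top"):
    c=read_camera(n); pickle.dump(c,open(n+"0.pkl","wb"))
    print(n,{k:c[k] for k in c if k!="frame"})
    cv2.imwrite(f"pics/{n}0.png",cv2.resize(c["frame"][:,:,::-1],(800,600),interpolation=cv2.INTER_CUBIC))
E
```

```text
{'time': 0.0, 'qpos': array([ 1.04401034e+00,  3.42719951e-01,  1.52498545e+00, -2.26020486e-05,
        1.27541065e+00, -1.46018547e-01]), 'qvel': array([-2.44797000e-04, -1.78874428e-04,  1.07303153e-03,  4.58052739e-05,
       -5.05035626e-05,  1.73227936e-04]), 'joint_efforts': array([-1.84161632e-03, -4.31232297e+01, -2.44217008e+01,  7.14785582e-02,
        5.59347065e-02, -1.48425252e-04]), 'tool_pos': array([0.19491884, 0.48708725, 0.2510574 ]), 'tool_rot': array([-1.57230665e+00,  2.00270162e-04, -3.80760999e-01]), 'contact_force': array([0.32810083, 0.87600328, 0.92259052]), 'torque': array([-0.00816727,  0.06985176, -0.02956797]), 'opening': 0.09173851328553807}
side {'fx': 460.14981310384684, 'fy': 460.14981310384684, 'cx': 252.75833535134012, 'cy': 190.8188195353986, 'extrinsics': array([[ 0.8432459 , -0.53750867, -0.00455764, -0.48778123],
       [ 0.27205951,  0.41946477,  0.86604442, -0.22925877],
       [-0.46359462, -0.73152836,  0.49994629, -1.05254005],
       [ 0.        ,  0.        ,  0.        ,  1.        ]])}
top {'fx': 392.2859019531641, 'fy': 392.2859019531641, 'cx': 247.01718859971893, 'cy': 191.04830353838886, 'extrinsics': array([[ 2.02292099e-02, -9.99778393e-01, -5.82616571e-03,
         4.33953988e-04],
       [ 9.85905447e-01,  1.89798493e-02,  1.66223388e-01,
        -5.50304065e-01],
       [-1.66075972e-01, -9.10661632e-03,  9.86070911e-01,
        -8.84987050e-01],
       [ 0.00000000e+00,  0.00000000e+00,  0.00000000e+00,
         1.00000000e+00]])}
```

View pics/top0.png

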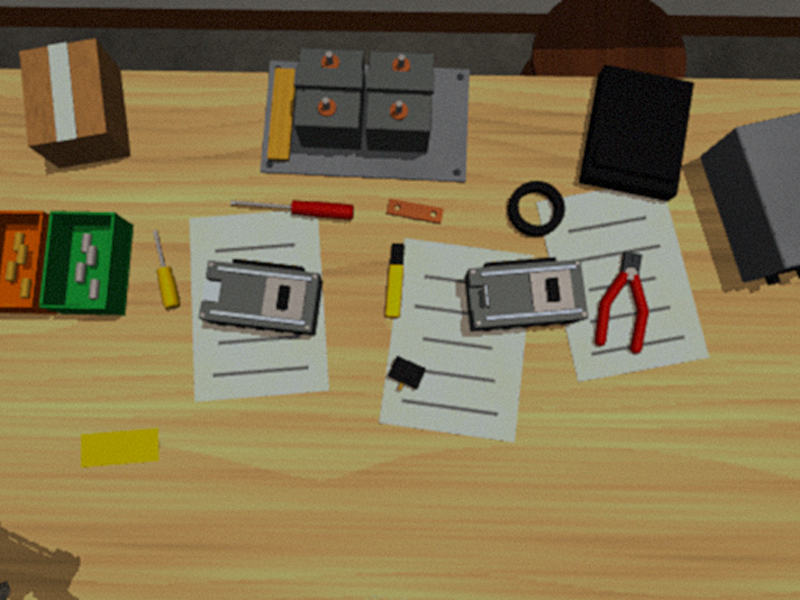

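View pics/side0.png

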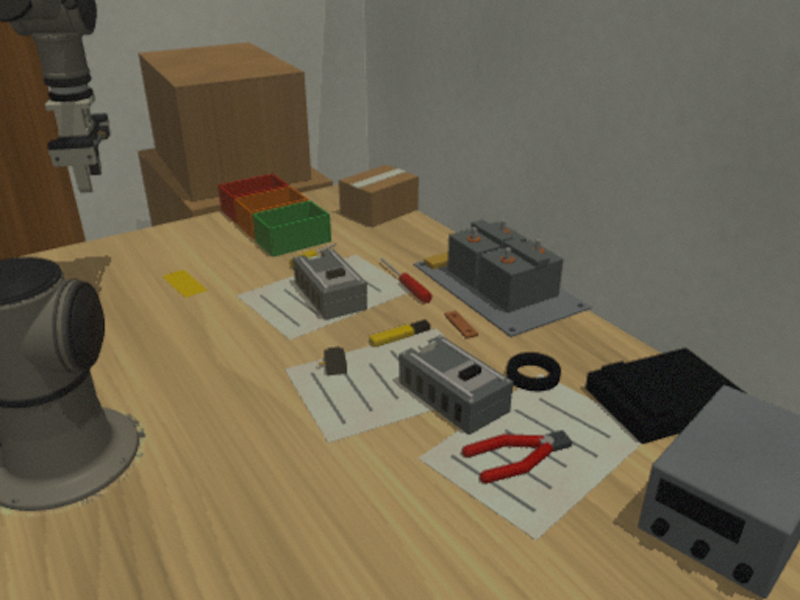

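The top view shows the left unit near (262,297) and the right one near (527,293), in 800x600 pixels. Both flag ends point left, which is world +y. I'll enlarge both ends to find the upright flag.

```bash
python3 - <<'E'
import cv2, numpy as np, pickle
t=pickle.load(open("top0.pkl","rb"))["frame"][:,:,::-1]
s=pickle.load(open("side0.pkl","rb"))["frame"][:,:,::-1]
f=lambda im,x,y,w,h: cv2.resize(im[y:y+h,x:x+w],(400,300),interpolation=cv2.INTER_CUBIC)
# crops: 92x69
a=np.vstack([np.hstack([f(t,122,156,92,69),f(t,290,154,92,69)]),np.hstack([f(s,176,148,76,57),f(s,245,206,92,69)])])
cv2.imwrite("pics/crop0.png",a)
E
```

```text
(no output)
```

View pics/crop0.png

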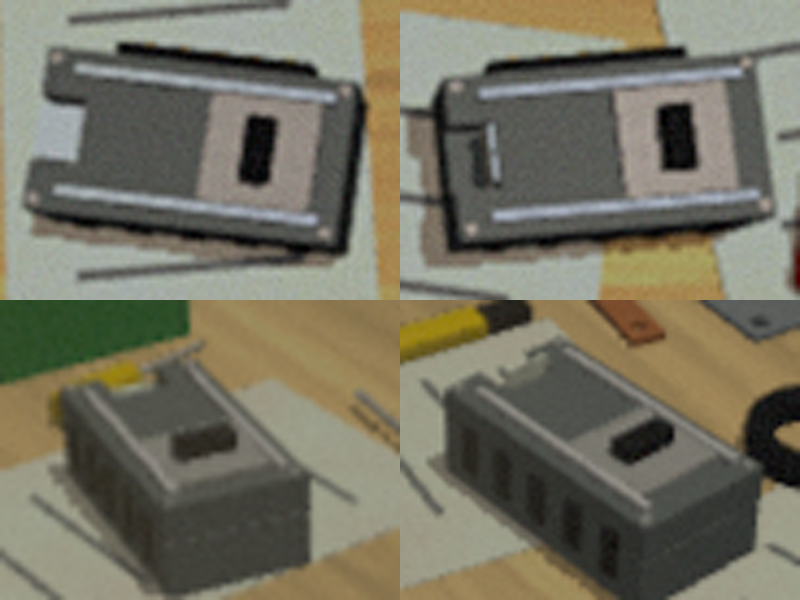

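The right unit is the tripped one: its flag is edge-on in the top view (crop at about 492,152) and stands proud of the lid in the side view. The left unit's notch is filled by the flat flag. Next I'll measure the right unit's pose.

```bash
cat > h.py <<'E'
import cv2, numpy as np
def P(c):
    K=np.array([[c["fx"],0,c["cx"]],[0,c["fy"],c["cy"]],[0,0,1]])
    return K@np.diag([1,-1,-1])@c["extrinsics"][:3]
def ray(c,u,v):
    E=c["extrinsics"];R=E[:3,:3];o=-R.T@E[:3,3]
    return o,R.T@np.array([(u-c["cx"])/c["fx"],-(v-c["cy"])/c["fy"],-1])
def onz(c,u,v,z):
    o,d=ray(c,u,v);return o+d*(z-o[2])/d[2]
def tri(c1,p1,c2,p2):
    X=cv2.triangulatePoints(P(c1),P(c2),np.float64(p1).reshape(2,1),np.float64(p2).reshape(2,1));return (X[:3]/X[3]).ravel()
def proj(c,X):
    p=P(c)@np.append(X,1);return p[:2]/p[2]
def unit(pose,pts):
    x,y,a=pose;pts=np.atleast_2d(pts)
    return np.c_[x+np.cos(a)*pts[:,0]-np.sin(a)*pts[:,1], y+np.sin(a)*pts[:,0]+np.cos(a)*pts[:,1], pts[:,2]]
E
python3 - <<'E'
from h import *; import pickle
t=pickle.load(open("top0.pkl","rb"));s=pickle.load(open("side0.pkl","rb"))
def blob(c,lo,hi,box,name):
    x0,y0,x1,y1=box; im=c["frame"]; m=np.zeros(im.shape[:2],np.uint8)
    m[y0:y1,x0:x1]=cv2.inRange(im,lo,hi)[y0:y1,x0:x1]
    cs,_=cv2.findContours(m,cv2.RETR_EXTERNAL,cv2.CHAIN_APPROX_NONE)
    k=max(cs,key=cv2.contourArea);print(name,cv2.contourArea(k),cv2.minAreaRect(k));return k
im=t["frame"]
print("px plate",im[180,343],im[195,362],"tab",im[185,353],"lid",im[185,325],"rail")
S=[(55,87),(347,63),(68,227),(365,203)]   # top crop
Ss=[(51,385-300),(152,41),(250,219),(350,163)] # side guess: offsets from crop
for u,v in S:
    px=(u+.5)/400*92+290-.5,(v+.5)/300*69+154-.5
    print("screw",np.round(px,1),onz(t,*px,.06).round(4))
k=blob(t,(0,0,0),(45,45,45),(340,170,362,200),"tab top")
r=cv2.minAreaRect(k);print(onz(t,*r[0],.076),onz(t,*r[0],.07))
k2=blob(s,(0,0,0),(45,45,45),(285,228,312,250),"tab side")
r2=cv2.minAreaRect(k2)
print("tri tab",tri(t,r[0],s,r2[0]))
k=blob(t,(125,110,100),(220,190,180),(336,168,376,204),"plate")
b=np.array([onz(t,*p[0].astype(float),.064)[:2] for p in k],np.float32);print("plate rect",cv2.minAreaRect(b),)
E
```

```text
px plate [163 153 145] [155 149 136] tab [21 20 19] lid [93 91 85] rail
screw [302.3 173.6] [ 0.5919 -0.118   0.06  ]
screw [369.4 168.1] [ 0.6082 -0.2761  0.06  ]
screw [305.3 205.8] [ 0.5157 -0.1247  0.06  ]
screw [373.6 200.3] [ 0.5317 -0.2833  0.06  ]
tab top 80.5 ((353.3846435546875, 185.07691955566406), (14.388028144836426, 6.697875499725342), 82.87498474121094)
[ 0.56376491 -0.23310943  0.076     ] [ 0.56490123 -0.2347033   0.07      ]
tab side 63.5 ((300.5000305175781, 238.00003051757812), (5.813776969909668, 14.310833930969238), 63.43495178222656)
tri tab [ 0.56519247 -0.23490525  0.0697168 ]
plate 734.0 ((355.02850341796875, 184.96974182128906), (33.16212844848633, 39.04194259643555), 88.31531524658203)
plate rect ((0.5665588974952698, -0.2383982241153717), (0.07843473553657532, 0.09038442373275757), 2.813215970993042)
```

```bash
cat > ov.py <<'E'
from h import *
def draw(c,pose,fn,sh=0.0,box=None,k=8):
    x0,y0,w,h=box;im=cv2.resize(c["frame"][y0:y0+h,x0:x0+w,::-1],(w*k,h*k),interpolation=cv2.INTER_CUBIC)
    def L(p,col):
        q=[(( np.array(proj(c,X))+.5-[x0,y0])*k).astype(int).tolist() for X in unit(pose,p)]
        cv2.polylines(im,[np.array(q)],True,col,1)
    R=lambda cx,cy,w,h,z:[(cx-w/2,cy-h/2,z),(cx+w/2,cy-h/2,z),(cx+w/2,cy+h/2,z),(cx-w/2,cy+h/2,z)]
    L(R(0,0,.09,.17,.06),(0,255,0));L(R(0,0,.09,.17,.0),(0,160,0))
    L(R(0,-.04+sh,.06,.06,.064),(255,0,0));L(R(0,-.04+sh,.036,.016,.076),(0,0,255));L(R(0,-.04+sh,.036,.016,.064),(0,255,255))
    L(R(0,-.04,.05,.05,.06),(255,0,255))
    L([(-.015,.064,.046),(.015,.064,.046),(.015,.064,.07),(-.015,.064,.07)],(255,255,0))
    return im
E
python3 - <<'E'
from ov import *; import pickle
t=pickle.load(open("top0.pkl","rb"));s=pickle.load(open("side0.pkl","rb"))
p=(.5619,-.2005,np.radians(5.6))
a=draw(t,p,0,0,(292,154,92,64),8);b=draw(s,p,0,0,(245,206,92,74),8)
cv2.imwrite("pics/ovt.png",a);cv2.imwrite("pics/ovs.png",b)
E
```

```text
(no output)
```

View pics/ovt.png

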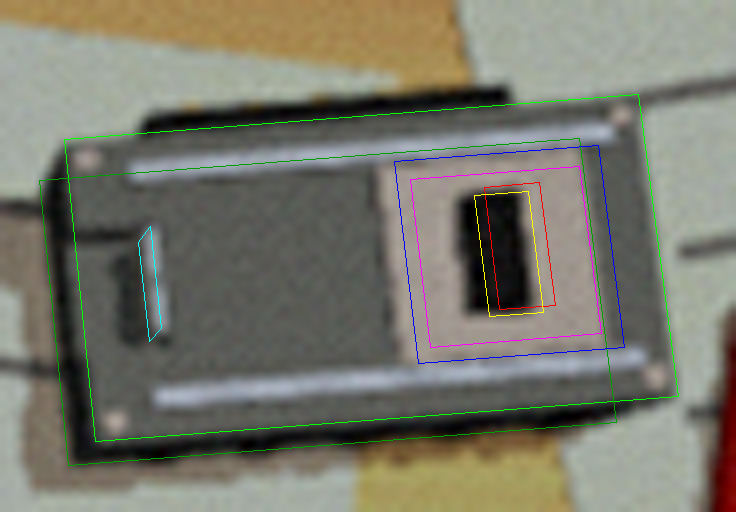

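View pics/ovs.png

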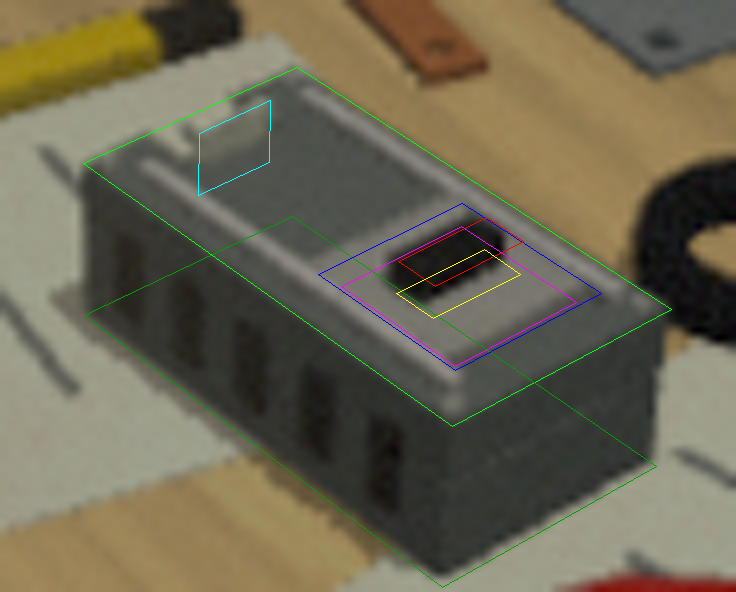

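The model overlay fits the lid to 1–2 px. The tab sits about 6 mm towards +y of the shut position in both views, so I'll rely on contact and the end stops. Plan: close the gripper, turn the tool so its jaw axis lies along unit x, and hover just behind the tab.

```bash
cat > rel.py <<'E'
from h import *; from cell import sensors
from scipy.spatial.transform import Rotation as Ro
POSE=(.5619,-.2005,np.radians(5.6))
def rel(ux,uy,tipz):
    s=sensors.observe();R=Ro.from_euler("xyz",s["tool_rot"]).as_matrix()
    T=unit(POSE,(ux,uy,tipz+.025))[0]
    yaw=POSE[2]-np.pi/2
    c=np.arctan2(R[1,0],R[0,0])
    print("t",round(s["time"],2),"tool",s["tool_pos"].round(4),"F",s["contact_force"].round(2),"open",round(s["opening"],3))
    print("target",T.round(4),"shift",(R.T@(T-s["tool_pos"])).round(4),"twist",round(-np.degrees(yaw-c),2))
    # tip in unit coords
    d=s["tool_pos"]-np.array([POSE[0],POSE[1],0]);a=POSE[2]
    print("unit xy",round(d[0]*np.cos(a)+d[1]*np.sin(a),4),round(-d[0]*np.sin(a)+d[1]*np.cos(a),4),"tipz",round(s["tool_pos"][2]-.025,4))
E
python3 -c "
from rel import *
rel(0,-.066,.12)"
```

```text
t 0.1 tool [0.1949 0.4871 0.2511] F [ 0.94 -0.09  0.07] open 0.092
target [ 0.5683 -0.2662  0.145 ] shift [ 0.6266  0.1068 -0.5604] twist 62.58
unit xy -0.2981 0.7202 tipz 0.2261
```

Request:
send_rows(
  motion=[
    [[0.03, 0, -0.027, 7.8], [0.06, 0, -0.054, 15.6], [0.09, 0, -0.081, 23.4], [0.12, 0, -0.108, 31.2], [0.15, 0, -0.135, 39], [0.18, 0, -0.162, 46.8], [0.21, 0, -0.189, 54.6], [0.24, 0, -0.216, 62.4]],
  ],
  gripper=0,
  grip_force=10,
)

```text
time: 0.9
tool_pos: [0.3377, 0.1959, 0.2513]
tool_rot: [-1.572, -0.001, -1.475]
contact_force: [0.6, 0.3, 0.6]
opening: 0.0326
```

```bash
python3 -c "
from rel import *
rel(0,-.066,.12)"
```

```text
t 0.9 tool [0.3377 0.1959 0.2513] F [0.62 0.33 0.59] open 0.033
target [ 0.5683 -0.2662  0.145 ] shift [0.4818 0.1066 0.1856] twist -0.13
unit xy -0.1845 0.4164 tipz 0.2263
```

Request:
send_rows(
  motion=[
    [[0.04, 0.005, 0.016, 0], [0.085, 0.01, 0.032, 0], [0.13, 0.015, 0.05, 0], [0.175, 0.02, 0.068, 0], [0.22, 0.025, 0.085, 0], [0.265, 0.03, 0.102, 0], [0.31, 0.035, 0.12, 0], [0.35, 0.04, 0.135, 0]],
  ],
)

```text
time: 1.7
tool_pos: [0.506, -0.1421, 0.2109]
tool_rot: [-1.572, -0.001, -1.476]
contact_force: [1.1, 0.7, -0.3]
opening: 0.0002
```

```bash
python3 -c "
from rel import *
rel(0,-.066,.12)"
```

```text
t 1.7 tool [ 0.506  -0.1421  0.2109] F [ 1.14  0.73 -0.29] open 0.0
target [ 0.5683 -0.2662  0.145 ] shift [0.1294 0.066  0.0504] twist -0.18
unit xy -0.05 0.0636 tipz 0.1859
```

Request:
send_rows(
  motion=[
    [[0.03, 0.01, 0.012, 0], [0.06, 0.025, 0.025, 0], [0.09, 0.04, 0.038, 0], [0.115, 0.055, 0.046, 0], [0.129, 0.066, 0.05, -0.2], [0.129, 0.066, 0.05, -0.2], [0.129, 0.066, 0.05, -0.2]],
  ],
)

```text
time: 2.4
tool_pos: [0.5675, -0.265, 0.1449]
tool_rot: [-1.573, 0.0, -1.473]
contact_force: [-0.3, -0.1, 0.7]
opening: 0.0006
```

```bash
python3 -c "
from rel import *;from ov import *;from cell import read_camera
rel(0,-.066,.068)
a=draw(read_camera('top'),POSE,0,0,(292,144,92,74),6)
b=draw(read_camera('side'),POSE,0,0,(225,176,120,100),6)
cv2.imwrite('pics/h1t.png',a);cv2.imwrite('pics/h1s.png',b)"
```

```text
t 2.4 tool [ 0.5675 -0.265   0.1449] F [-0.26 -0.1   0.69] open 0.001
target [ 0.5683 -0.2662  0.093 ] shift [0.0013 0.0519 0.0009] twist 0.02
unit xy -0.0008 -0.0647 tipz 0.1199
```

View pics/h1t.png

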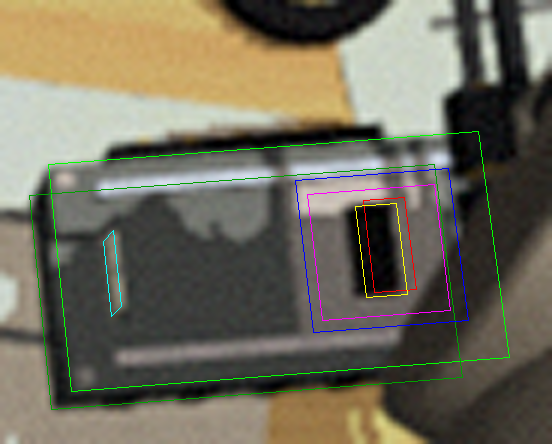

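View pics/h1s.png

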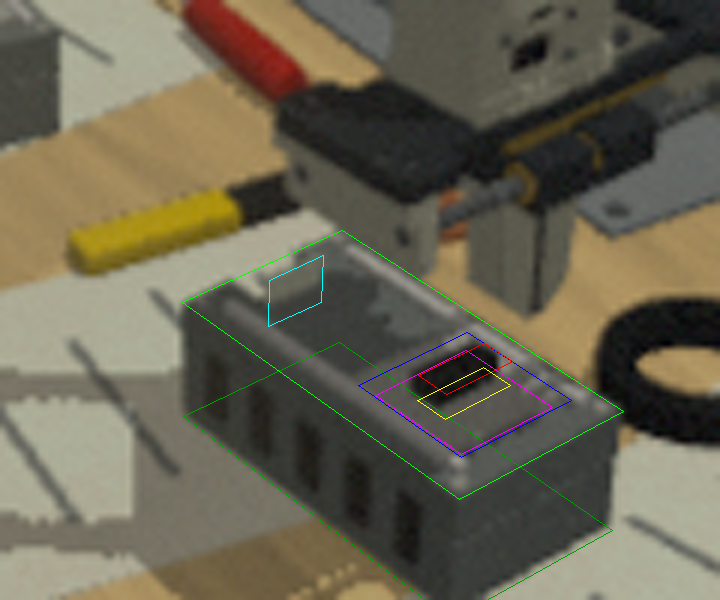

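```bash
python3 -c "
from rel import *;from cell import read_camera
s=sensors.observe();R=Ro.from_euler('xyz',s['tool_rot']).as_matrix()
for n,b in(('side',(200,90,180,140)),('top',(270,120,160,120))):
    c=read_camera(n);x0,y0,w,h=b
    k=4;im=cv2.resize(c['frame'][y0:y0+h,x0:x0+w,::-1],(w*k,h*k),interpolation=cv2.INTER_CUBIC)
    for p,col in(((0,.025,0),(0,0,255)),((-.0095,.025,-.019),(0,255,0)),((.0095,.025,.019),(0,255,0)),((.0095,.025,-.019),(255,0,0)),((-.0095,.025,.019),(255,0,0)),((0,-.041,-.095),(255,0,255)),((0,-.041,.095),(255,0,255))):
        q=(proj(c,s['tool_pos']+R@np.array(p))+.5-[x0,y0])*k
        cv2.circle(im,tuple(q.astype(int).tolist()),3,col,-1)
    cv2.imwrite('pics/h2%s.png'%n,im)"
```

```text
(no output)
```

View pics/h2side.png

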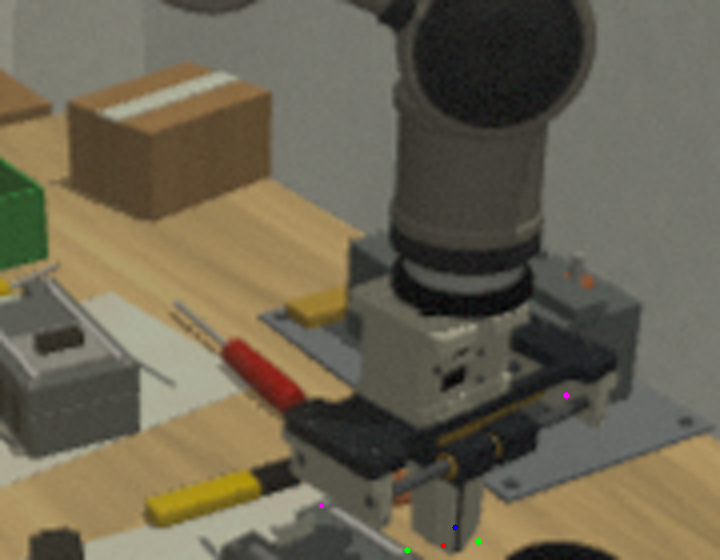

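View pics/h2top.png

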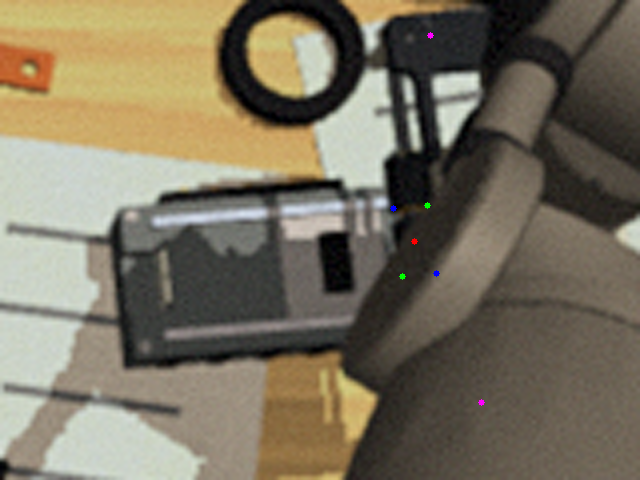

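The closed tips are at about (447,545) in the side view, as predicted. Descending behind the tab.

Request:
send_rows(
  motion=[
    [[0.001, 0.015, 0.001, 0], [0.001, 0.03, 0.001, 0], [0.001, 0.042, 0.001, 0], [0.001, 0.048, 0.001, 0], [0.001, 0.051, 0.001, 0], [0.001, 0.051, 0.001, 0]],
  ],
)

```text
time: 3.2
tool_pos: [0.5691, -0.2658, 0.0949]
tool_rot: [-1.571, -0.001, -1.471]
contact_force: [-0.5, -0.1, 0.3]
opening: 0.0005
```

```bash
python3 -c "
from rel import *;from cell import read_camera
rel(0,.0125,.068)
c=read_camera('side');x0,y0,w,h=245,180,100,90
cv2.imwrite('pics/d1.png',cv2.resize(c['frame'][y0:y0+h,x0:x0+w,::-1],(600,540),interpolation=cv2.INTER_CUBIC))"
```

```text
t 3.2 tool [ 0.5691 -0.2658  0.0949] F [-0.5  -0.11  0.31] open 0.001
target [ 0.5607 -0.1881  0.093 ] shift [-0.0782  0.0018 -0.0007] twist 0.09
unit xy 0.0008 -0.0657 tipz 0.0699
```

View pics/d1.png

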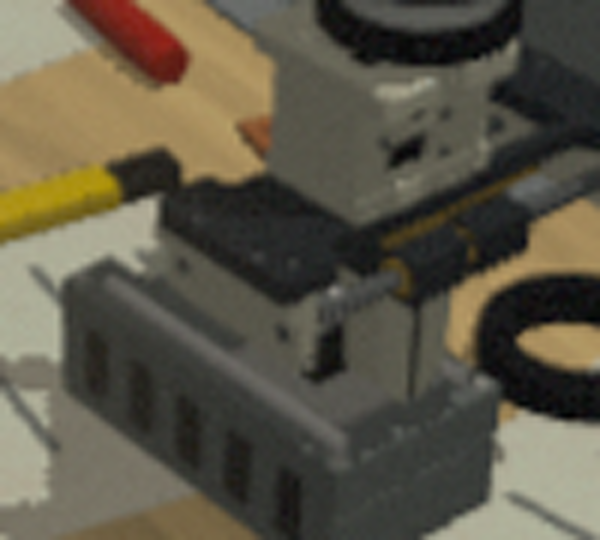

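Request:
send_rows(
  motion=[
    [[-0.006, 0.002, -0.001, 0], [-0.012, 0.002, -0.001, 0], [-0.018, 0.002, -0.001, 0], [-0.024, 0.002, -0.001, 0], [-0.03, 0.002, -0.001, 0]],
  ],
)

```text
time: 3.75
tool_pos: [0.5653, -0.2358, 0.0935]
tool_rot: [-1.571, -0.002, -1.471]
contact_force: [-0.8, -1.9, 0.8]
opening: 0.0005
```

```bash
python3 -c "
from rel import *;from cell import read_camera
rel(0,.0125,.068)
c=read_camera('side');x0,y0,w,h=245,180,100,90
cv2.imwrite('pics/d2.png',cv2.resize(c['frame'][y0:y0+h,x0:x0+w,::-1],(600,540),interpolation=cv2.INTER_CUBIC))"
```

```text
t 3.75 tool [ 0.5653 -0.2358  0.0935] F [-0.8  -1.94  0.83] open 0.001
target [ 0.5607 -0.1881  0.093 ] shift [-0.0479  0.0004  0.0002] twist 0.1
unit xy -0.0001 -0.0354 tipz 0.0685
```

View pics/d2.png

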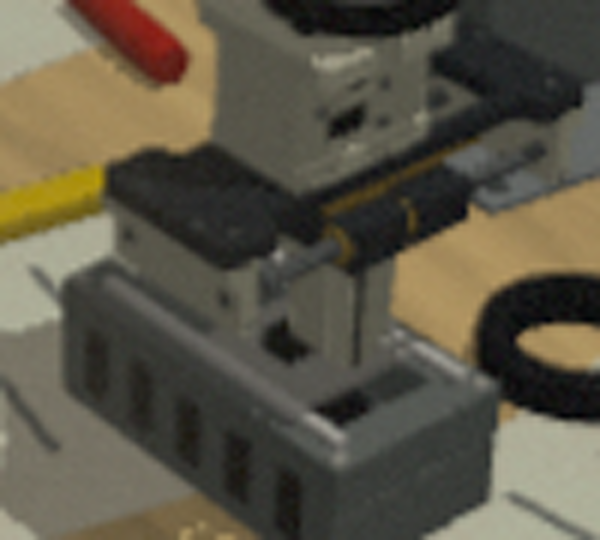

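Request:
send_rows(
  motion=[
    [[-0.006, 0, 0, 0], [-0.012, 0, 0, 0], [-0.018, 0, 0, 0], [-0.024, 0, 0, 0], [-0.03, 0, 0, 0], [-0.036, 0, 0, 0], [-0.039, 0, 0, 0]],
  ],
)

```text
time: 4.5
tool_pos: [0.5613, -0.1954, 0.0935]
tool_rot: [-1.571, -0.002, -1.471]
contact_force: [0.0, -1.6, 0.6]
opening: 0.0004
```

Request:
send_rows(
  motion=[
    [[-0.001, 0, 0, 0], [-0.002, 0, 0, 0], [-0.003, 0, 0, 0], [-0.003, 0, 0, 0]],
  ],
)

```text
time: 4.9
tool_pos: [0.561, -0.1923, 0.0935]
tool_rot: [-1.571, -0.001, -1.471]
contact_force: [0.3, -0.6, -0.1]
opening: 0.0003
```

```bash
python3 -c "
from rel import *;from cell import read_camera
rel(0,.0125,.068)
c=read_camera('side');x0,y0,w,h=245,180,100,90
cv2.imwrite('pics/d3.png',cv2.resize(c['frame'][y0:y0+h,x0:x0+w,::-1],(600,540),interpolation=cv2.INTER_CUBIC))"
```

```text
t 4.9 tool [ 0.561  -0.1923  0.0935] F [ 0.33 -0.59 -0.11] open 0.0
target [ 0.5607 -0.1881  0.093 ] shift [-0.0043  0.0005  0.0001] twist 0.14
unit xy -0.0001 0.0082 tipz 0.0685
```

View pics/d3.png

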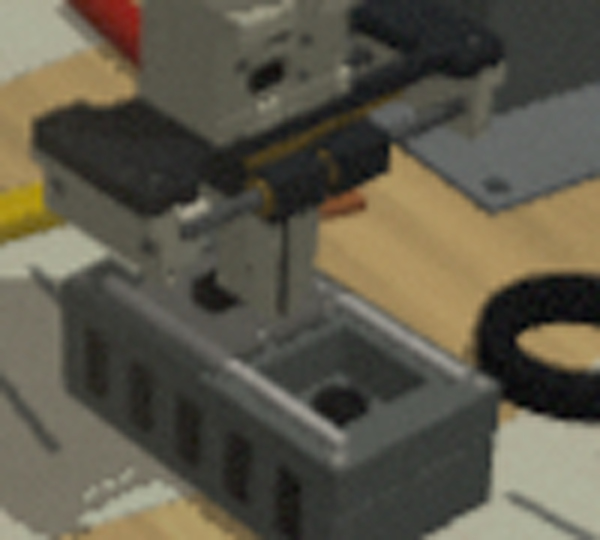

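The well is now open with the key in view, and the unit hasn't moved. I'll creep to the end stop while watching the force.

Request:
send_rows(
  motion=[
    [[-0.001, 0, 0, 0], [-0.002, 0, 0, 0], [-0.003, 0, 0, 0], [-0.003, 0, 0, 0]],
  ],
)

```text
time: 5.35
tool_pos: [0.5607, -0.1892, 0.0935]
tool_rot: [-1.571, -0.001, -1.471]
contact_force: [-0.4, -1.2, 0.5]
opening: 0.0003
```

Request:
send_rows(
  motion=[
    [[-0.001, 0, 0, 0], [-0.0015, 0, 0, 0], [-0.0015, 0, 0, 0]],
  ],
)

```text
time: 5.65
tool_pos: [0.5605, -0.1876, 0.0935]
tool_rot: [-1.571, -0.001, -1.471]
contact_force: [0.3, -1.4, 1.2]
opening: 0.0003
```

Request:
send_rows(
  motion=[
    [[-0.001, 0, 0, 0], [-0.0015, 0, 0, 0], [-0.0015, 0, 0, 0]],
  ],
)

```text
time: 5.95
tool_pos: [0.5605, -0.1873, 0.0935]
tool_rot: [-1.57, -0.003, -1.471]
contact_force: [-0.4, -6.0, -0.3]
opening: 0.0005
```

End stop reached: −6 N and motion ceased at unit y = +13 mm, against 12.5 predicted. Backing off and rising to look at the well.

Request:
send_rows(
  motion=[
    [[0.003, 0, 0, 0], [0.004, -0.01, 0, 0], [0.01, -0.025, 0, 0], [0.03, -0.025, 0, 0], [0.06, -0.025, 0, 0], [0.09, -0.03, 0, 0], [0.11, -0.03, 0, 0], [0.11, -0.03, 0, 0]],
  ],
)

```text
time: 6.75
tool_pos: [0.5713, -0.3003, 0.1236]
tool_rot: [-1.57, -0.004, -1.474]
contact_force: [0.2, 0.5, 0.1]
opening: 0.0003
```

```bash
python3 -c "
from rel import *;from ov import *;from cell import read_camera
import pickle
rel(0,-.04,.07)
t=read_camera('top');s=read_camera('side')
pickle.dump((t,s),open('open.pkl','wb'))
cv2.imwrite('pics/e1t.png',draw(t,POSE,0,.07,(292,144,92,74),8)); cv2.imwrite('pics/e1s.png',draw(s,POSE,0,.07,(245,190,100,90),6))"
```

```text
t 6.75 tool [ 0.5713 -0.3003  0.1236] F [0.16 0.48 0.13] open 0.0
target [ 0.5658 -0.2403  0.095 ] shift [-0.0604  0.0284  0.0003] twist -0.04
unit xy -0.0004 -0.1003 tipz 0.0986
```

View pics/e1t.png

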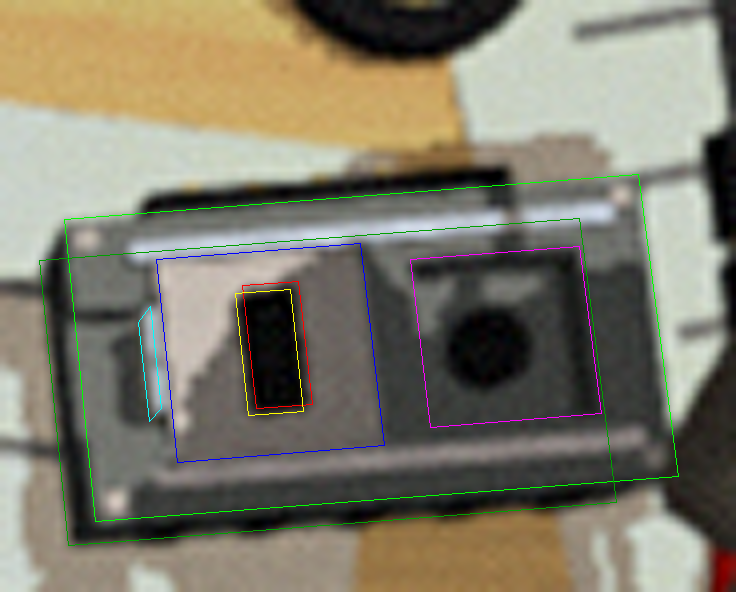

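View pics/e1s.png

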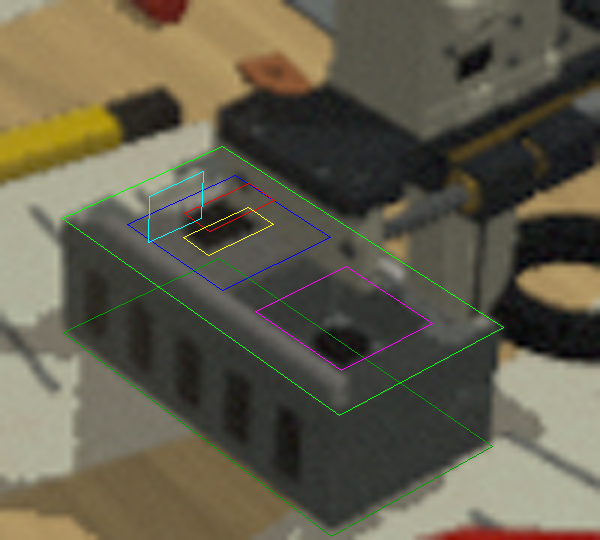

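```bash
python3 -c "
from rel import *
import pickle
t,s=pickle.load(open('open.pkl','rb'))
kt=(488/8+292-.5,348/8+144-.5);ks=(341/6+245-.5,343/6+190-.5)
print('top ray',onz(t,*kt,.047),'side ray',onz(s,*ks,.047),'tri',tri(t,kt,s,ks),'model',unit(POSE,(0,-.04,.047)))
print('model px side',(proj(s,unit(POSE,(0,-.04,.047))[0])+.5-[245,190])*6)
"
```

```text
top ray [ 0.56457749 -0.23860427  0.047     ] side ray [ 0.56539557 -0.239986    0.047     ] tri [ 0.56540319 -0.23916315  0.04628117] model [[ 0.56580332 -0.2403091   0.047     ]]
model px side [342.29312893 343.07508931]
```

Both views put the key within about 1.5 mm of the model, at roughly (0.565, −0.2395), z 0.046. Moving over it.

Request:
send_rows(
  motion=[
    [[-0.02, 0, 0, 0], [-0.045, 0, 0, 0], [-0.061, 0, 0, 0], [-0.061, 0.01, 0, 0], [-0.061, 0.025, 0, 0], [-0.061, 0.034, 0, 0], [-0.061, 0.034, 0, 0]],
  ],
)

```text
time: 7.55
tool_pos: [0.5642, -0.2362, 0.0873]
tool_rot: [-1.574, -0.0, -1.472]
contact_force: [-0.1, 0.7, 0.7]
opening: 0.0002
```

```bash
python3 -c "
from rel import *;from cell import read_camera
rel(0,-.039,.036)
c=read_camera('side');x0,y0,w,h=245,180,100,90
cv2.imwrite('pics/f1.png',cv2.resize(c['frame'][y0:y0+h,x0:x0+w,::-1],(600,540),interpolation=cv2.INTER_CUBIC))"
```

```text
t 7.55 tool [ 0.5642 -0.2362  0.0873] F [-0.13  0.66  0.7 ] open 0.0
target [ 0.5657 -0.2393  0.061 ] shift [0.0032 0.0263 0.0013] twist 0.07
unit xy -0.0012 -0.0358 tipz 0.0623
```

View pics/f1.png

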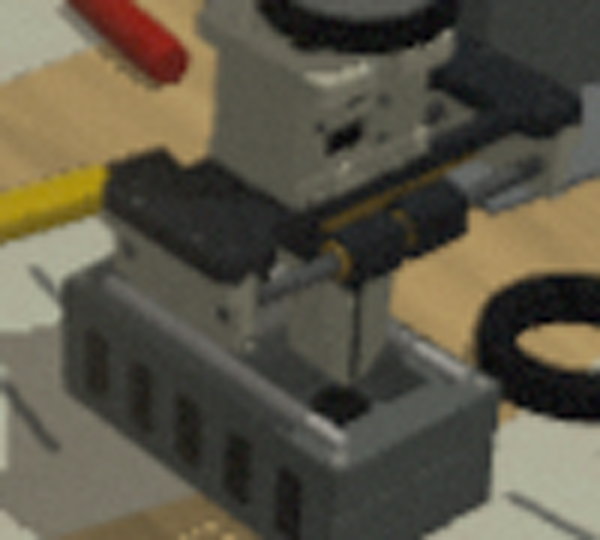

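Request:
send_rows(
  motion=[
    [[0.003, 0, 0.001, 0], [0.003, 0.003, 0.001, 0], [0.003, 0.007, 0.001, 0], [0.003, 0.011, 0.001, 0], [0.003, 0.014, 0.001, 0], [0.003, 0.017, 0.001, 0], [0.003, 0.02, 0.001, 0], [0.003, 0.02, 0.001, 0]],
  ],
)

```text
time: 8.4
tool_pos: [0.5658, -0.2394, 0.0679]
tool_rot: [-1.573, -0.001, -1.472]
contact_force: [-0.2, 0.0, 2.2]
opening: 0.0005
```

Request:
send_rows(
  motion=[
    [[0, 0.001, 0, 0], [0, 0.002, 0, 0], [0, 0.003, 0, 0], [0, 0.003, 0, 0]],
  ],
)

```text
time: 8.8
tool_pos: [0.5659, -0.2394, 0.0649]
tool_rot: [-1.573, -0.001, -1.472]
contact_force: [0.1, -0.6, 2.3]
opening: 0.0003
```

```bash
python3 -c "
from rel import *;from cell import read_camera
rel(0,-.039,.036)
c=read_camera('side');x0,y0,w,h=245,180,100,90
cv2.imwrite('pics/f2.png',cv2.resize(c['frame'][y0:y0+h,x0:x0+w,::-1],(600,540),interpolation=cv2.INTER_CUBIC))
c=read_camera('top');x0,y0,w,h=285,150,100,75
cv2.imwrite('pics/f2t.png',cv2.resize(c['frame'][y0:y0+h,x0:x0+w,::-1],(600,450),interpolation=cv2.INTER_CUBIC))"
```

```text
t 8.8 tool [ 0.5659 -0.2394  0.0649] F [ 0.06 -0.64  2.31] open 0.0
target [ 0.5657 -0.2393  0.061 ] shift [-0.0001  0.0039 -0.0001] twist 0.06
unit xy 0.0001 -0.0391 tipz 0.0399
```

View pics/f2.png

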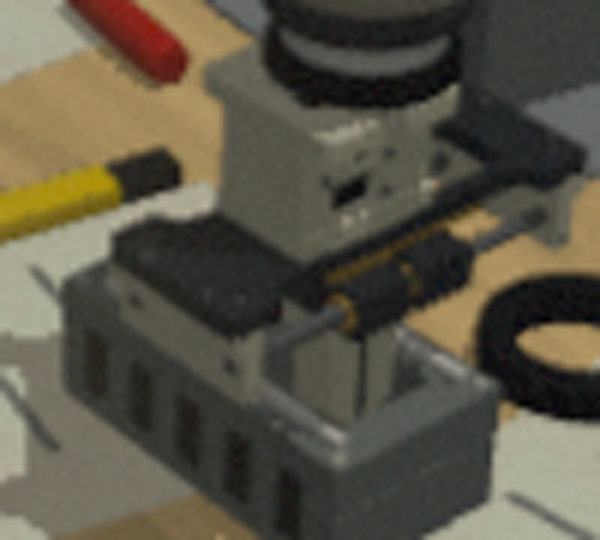

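View pics/f2t.png

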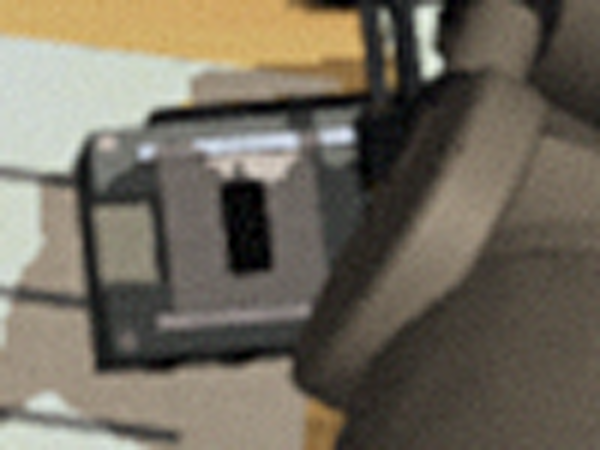

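The flag is turning down, showing as a broad patch at (128,243) in the top view. Continuing to the bottom in small steps.

Request:
send_rows(
  motion=[
    [[0, 0.001, 0, 0], [0, 0.002, 0, 0], [0, 0.002, 0, 0]],
  ],
)

```text
time: 9.2
tool_pos: [0.5659, -0.2394, 0.0629]
tool_rot: [-1.573, -0.001, -1.472]
contact_force: [-0.8, -0.7, 2.4]
opening: 0.0004
```

Request:
send_rows(
  motion=[
    [[0, 0.001, 0, 0], [0, 0.0015, 0, 0], [0, 0.0015, 0, 0]],
  ],
)

```text
time: 9.5
tool_pos: [0.5659, -0.2394, 0.0622]
tool_rot: [-1.572, -0.001, -1.472]
contact_force: [-2.7, 1.7, 7.1]
opening: 0.0005
```

Request:
send_rows(
  motion=[
    [[0, 0.0015, 0, 0], [0, 0.0015, 0, 0], [0, 0.0015, 0, 0]],
  ],
)

```text
time: 9.8
tool_pos: [0.5659, -0.2395, 0.0621]
tool_rot: [-1.572, -0.002, -1.472]
contact_force: [-3.4, 2.2, 12.0]
opening: 0.0003
```

Request:
send_rows(
  motion=[
    [[0, -0.004, 0, 0], [0, -0.01, 0, 0], [0, -0.018, 0, 0], [0, -0.026, 0, 0], [0, -0.034, 0, 0], [0, -0.045, 0, 0], [0, -0.055, 0, 0], [0, -0.06, 0, 0]],
  ],
)

```text
time: 10.6
tool_pos: [0.5665, -0.2395, 0.1236]
tool_rot: [-1.57, -0.003, -1.472]
contact_force: [0.2, -0.6, 0.3]
opening: 0.0005
```

Request:
send_rows(
  motion=[
    [[0.03, -0.005, 0, 0], [0.06, -0.005, 0, 0], [0.08, -0.005, 0, 0], [0.08, -0.005, 0, 0]],
  ],
)

```text
time: 11.0
tool_pos: [0.5742, -0.3218, 0.1289]
tool_rot: [-1.57, -0.004, -1.474]
contact_force: [0.0, -0.5, 0.1]
opening: 0.0006
```

```bash
python3 -c "
from rel import *;from ov import *;from cell import read_camera
rel(0,.07,.1)
t=read_camera('top');s=read_camera('side')
cv2.imwrite('pics/g1t.png',draw(t,POSE,0,.07,(292,144,92,74),8)); cv2.imwrite('pics/g1s.png',draw(s,POSE,0,.07,(245,190,100,90),6))"
```

```text
t 11.0 tool [ 0.5742 -0.3218  0.1289] F [ 0.   -0.46  0.05] open 0.001
target [ 0.5551 -0.1308  0.125 ] shift [-0.1919  0.0031 -0.0006] twist -0.07
unit xy 0.0004 -0.1219 tipz 0.1039
```

View pics/g1t.png

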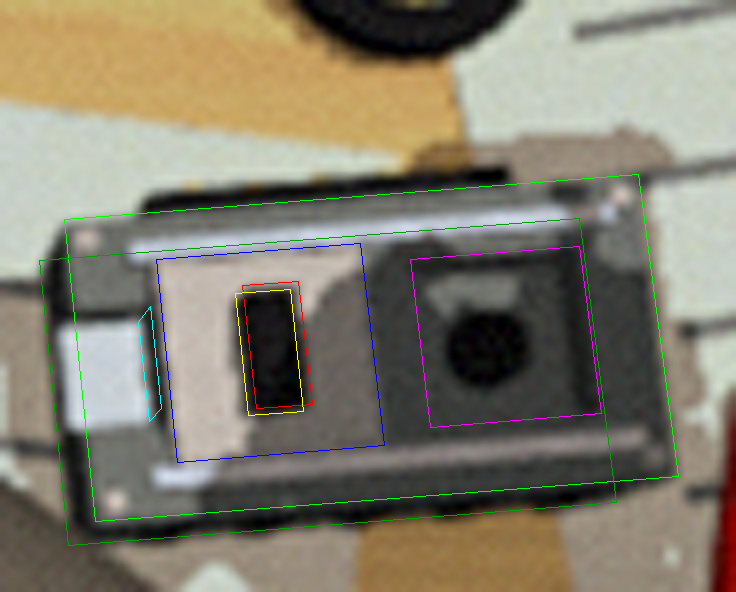

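View pics/g1s.png

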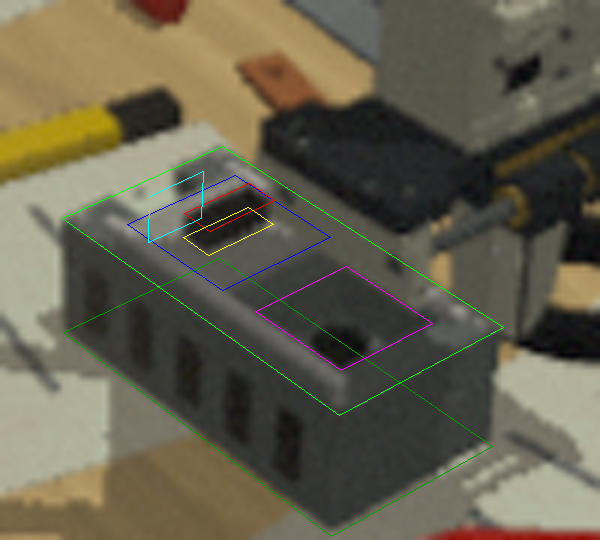

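The flag is flat (white fills the notch at (103,375)), the key is back up, and the unit hasn't moved. Now going over to the +y side of the tab.

Request:
send_rows(
  motion=[
    [[-0.03, 0, 0, 0], [-0.07, 0, 0, 0], [-0.11, 0, 0, 0], [-0.145, 0, 0, 0], [-0.17, 0, 0, 0], [-0.18, 0, 0, 0], [-0.18, 0, 0, 0]],
  ],
)

```text
time: 11.8
tool_pos: [0.5563, -0.138, 0.1285]
tool_rot: [-1.571, -0.002, -1.47]
contact_force: [0.2, 0.4, -0.1]
opening: 0.0002
```

```bash
python3 -c "
from rel import *;from cell import read_camera
rel(0,.058,.068)
c=read_camera('side');x0,y0,w,h=225,150,110,100
cv2.imwrite('pics/i1.png',cv2.resize(c['frame'][y0:y0+h,x0:x0+w,::-1],(660,600),interpolation=cv2.INTER_CUBIC))"
```

```text
t 11.8 tool [ 0.5563 -0.138   0.1285] F [ 0.17  0.38 -0.08] open 0.0
target [ 0.5562 -0.1428  0.093 ] shift [ 0.0047  0.0355 -0.0005] twist 0.19
unit xy 0.0005 0.0628 tipz 0.1035
```

View pics/i1.png

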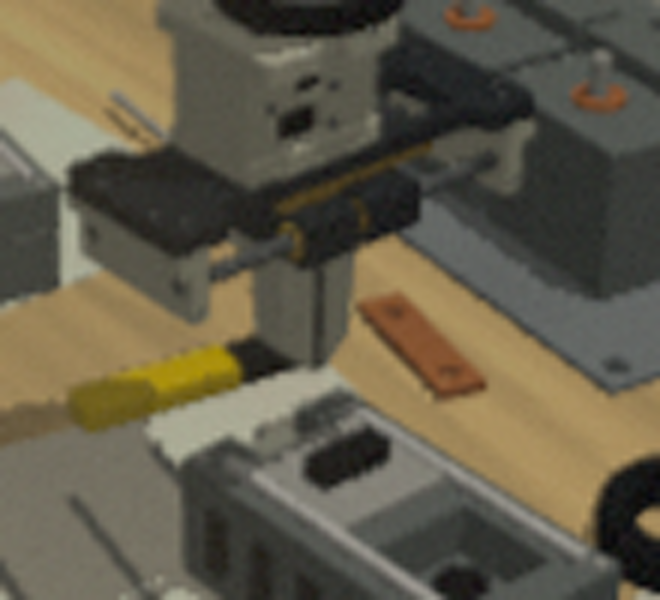

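Request:
send_rows(
  motion=[
    [[0.003, 0.01, 0, 0], [0.003, 0.02, 0, 0], [0.003, 0.028, 0, 0], [0.003, 0.033, 0, 0], [0.003, 0.035, 0, 0], [0.003, 0.035, 0, 0]],
  ],
)

```text
time: 12.45
tool_pos: [0.5567, -0.1425, 0.093]
tool_rot: [-1.571, -0.002, -1.471]
contact_force: [-0.6, 0.3, -0.2]
opening: 0.0004
```

```bash
python3 -c "
from rel import *;from cell import read_camera
rel(0,-.0225,.068)
c=read_camera('side');x0,y0,w,h=225,150,110,100
cv2.imwrite('pics/i2.png',cv2.resize(c['frame'][y0:y0+h,x0:x0+w,::-1],(660,600),interpolation=cv2.INTER_CUBIC))"
```

```text
t 12.45 tool [ 0.5567 -0.1425  0.093 ] F [-0.6   0.29 -0.21] open 0.0
target [ 0.5641 -0.2229  0.093 ] shift [ 0.0807  0.0002 -0.0007] twist 0.11
unit xy 0.0005 0.0582 tipz 0.068
```

View pics/i2.png

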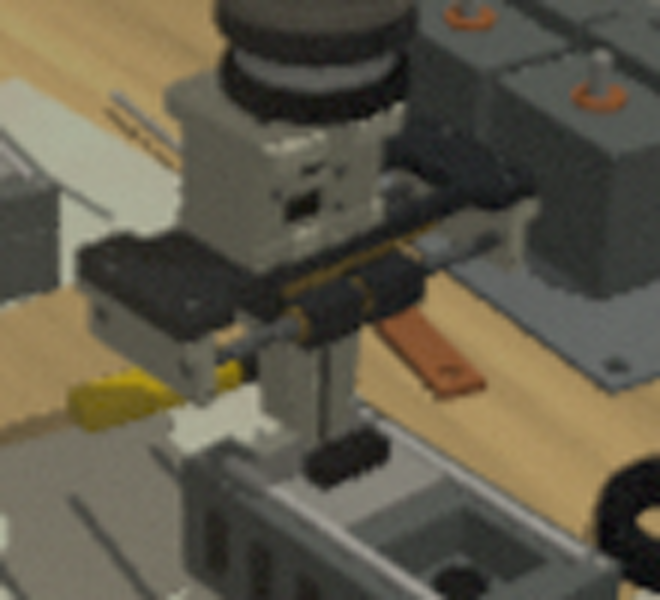

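The tip stands behind the tab on its +y side with no contact. Pushing shut.

Request:
send_rows(
  motion=[
    [[0.006, 0, -0.0005, 0], [0.012, 0, -0.0005, 0], [0.018, 0, -0.0005, 0], [0.024, 0, -0.0005, 0], [0.03, 0, -0.0005, 0], [0.036, 0, -0.0005, 0], [0.04, 0, -0.0005, 0]],
  ],
)

```text
time: 13.2
tool_pos: [0.5605, -0.1831, 0.0936]
tool_rot: [-1.57, -0.003, -1.471]
contact_force: [0.1, 2.0, 1.4]
opening: 0.0007
```

Request:
send_rows(
  motion=[
    [[0.006, 0, 0, 0], [0.012, 0, 0, 0], [0.018, 0, 0, 0], [0.024, 0, 0, 0], [0.028, 0, 0, 0], [0.03, 0, 0, 0]],
  ],
)

```text
time: 13.8
tool_pos: [0.5636, -0.2134, 0.0936]
tool_rot: [-1.57, -0.003, -1.472]
contact_force: [1.2, 1.4, -0.2]
opening: 0.0006
```

```bash
python3 -c "
from rel import *;from cell import read_camera
rel(0,-.0225,.068)
c=read_camera('side');x0,y0,w,h=235,170,110,100
cv2.imwrite('pics/i3.png',cv2.resize(c['frame'][y0:y0+h,x0:x0+w,::-1],(660,600),interpolation=cv2.INTER_CUBIC))"
```

```text
t 13.8 tool [ 0.5636 -0.2134  0.0936] F [ 1.15  1.37 -0.21] open 0.001
target [ 0.5641 -0.2229  0.093 ] shift [ 0.0095  0.0006 -0.0004] twist 0.08
unit xy 0.0004 -0.013 tipz 0.0686
```

View pics/i3.png

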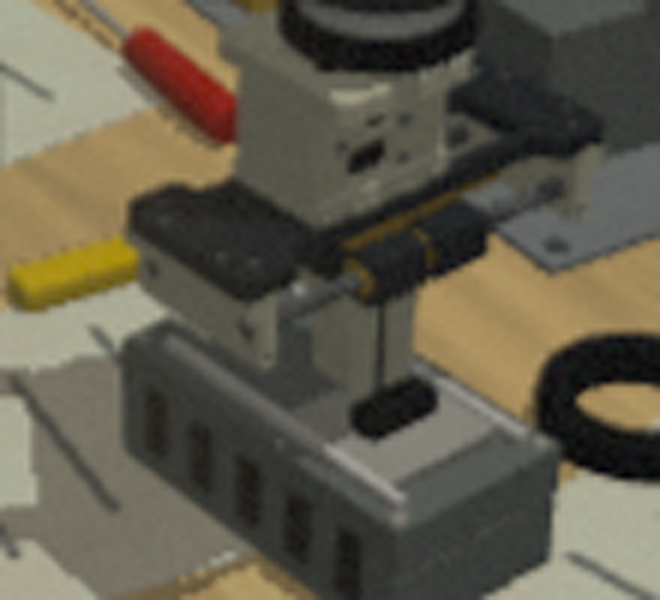

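Request:
send_rows(
  motion=[
    [[0.002, 0, 0, 0], [0.004, 0, 0, 0], [0.006, 0, 0, 0], [0.006, 0, 0, 0]],
  ],
)

```text
time: 14.25
tool_pos: [0.564, -0.2194, 0.0936]
tool_rot: [-1.571, -0.002, -1.472]
contact_force: [0.5, 2.2, 1.1]
opening: 0.0006
```

Request:
send_rows(
  motion=[
    [[0.001, 0, 0, 0], [0.0015, 0, 0, 0], [0.0015, 0, 0, 0]],
  ],
)

```text
time: 14.55
tool_pos: [0.5641, -0.2196, 0.0936]
tool_rot: [-1.571, -0.0, -1.472]
contact_force: [0.1, 6.9, 1.6]
opening: 0.0002
```

Request:
send_rows(
  motion=[
    [[0.001, 0, 0, 0], [0.0015, 0, 0, 0], [0.0015, 0, 0, 0]],
  ],
)

```text
time: 14.85
tool_pos: [0.5641, -0.2197, 0.0936]
tool_rot: [-1.571, 0.002, -1.471]
contact_force: [-0.1, 7.9, 1.6]
opening: 0.0003
```

Request:
send_rows(
  motion=[
    [[-0.003, 0, 0, 0], [-0.004, -0.01, 0, 0], [-0.004, -0.03, 0, 0], [-0.004, -0.06, 0, 0], [-0.03, -0.09, 0, 0], [-0.07, -0.1, 0, 0], [-0.11, -0.1, 0, 0], [-0.15, -0.1, 0, 0]],
  ],
)

```text
time: 15.65
tool_pos: [0.5493, -0.0699, 0.1954]
tool_rot: [-1.569, 0.0, -1.472]
contact_force: [1.1, 1.2, -0.4]
opening: 0.0003
```

```bash
python3 -c "
from rel import *;from ov import *;from cell import read_camera
import pickle
rel(0,-.0225,.068)
t=read_camera('top');s=read_camera('side');pickle.dump((t,s),open('shut.pkl','wb'))
cv2.imwrite('pics/j1t.png',draw(t,POSE,0,.0,(292,144,92,74),8)); cv2.imwrite('pics/j1s.png',draw(s,POSE,0,.0,(245,190,100,90),6))"
```

```text
t 15.65 tool [ 0.5493 -0.0699  0.1954] F [ 1.06  1.17 -0.41] open 0.0
target [ 0.5641 -0.2229  0.093 ] shift [ 0.1537  0.1024 -0.0005] twist 0.04
unit xy 0.0002 0.1312 tipz 0.1704
```

View pics/j1t.png

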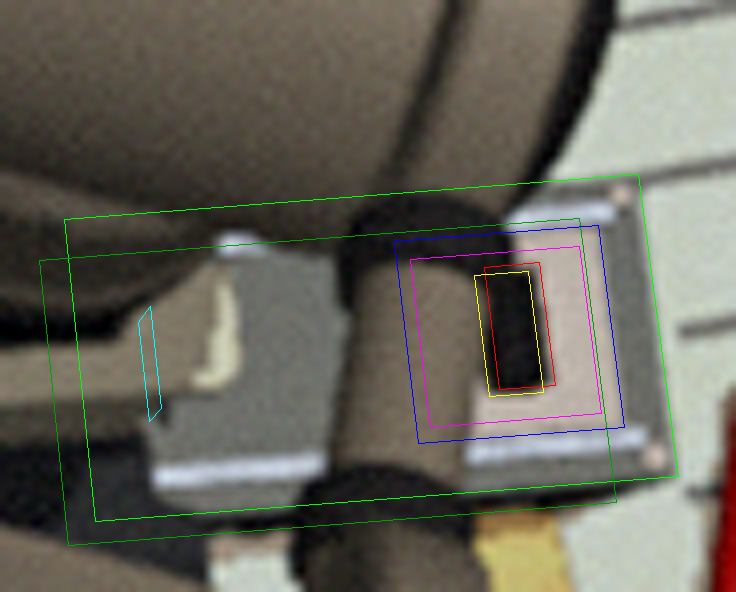

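View pics/j1s.png

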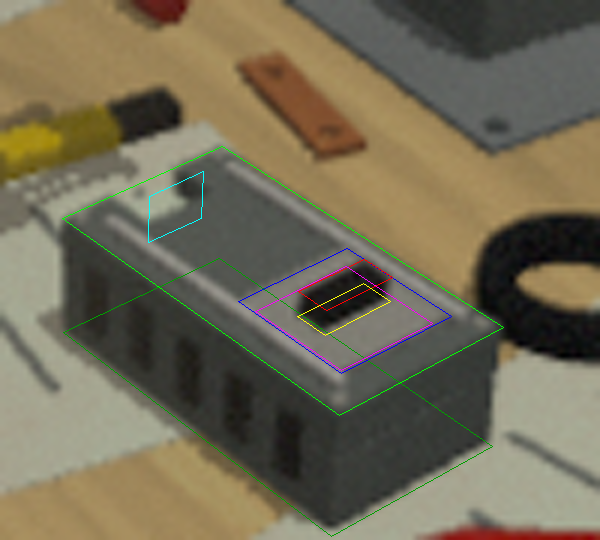

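The shutter looks shut to within about 1 px, but the arm hides part of it. Moving clear before measuring its travel.

Request:
send_rows(
  motion=[
    [[-0.03, -0.01, -0.02, 0], [-0.07, -0.02, -0.04, 0], [-0.11, -0.03, -0.06, 0], [-0.15, -0.03, -0.08, 0], [-0.19, -0.03, -0.1, 0], [-0.22, -0.03, -0.12, 0], [-0.25, -0.03, -0.13, 0], [-0.27, -0.03, -0.14, 0]],
  ],
)

```text
time: 16.55
tool_pos: [0.3813, 0.1881, 0.2267]
tool_rot: [-1.569, 0.002, -1.467]
contact_force: [0.6, -0.3, -0.3]
opening: 0.0008
```

```bash
cat > meas.py <<'E'
from rel import *;from ov import *;from cell import read_camera
import pickle
rel(0,-.0225,.068)
t=read_camera('top');s=read_camera('side');pickle.dump((t,s),open('shut.pkl','wb'))
cv2.imwrite('pics/k1t.png',draw(t,POSE,0,.0,(292,144,92,74),8)); cv2.imwrite('pics/k1full.png',cv2.resize(t['frame'][:,:,::-1],(800,600)))
def cen(c,box):
    x0,y0,x1,y1=box;im=c['frame'];m=np.zeros(im.shape[:2],np.uint8)
    m[y0:y1,x0:x1]=cv2.inRange(im,(0,0,0),(48,48,48))[y0:y1,x0:x1]
    n,l,st,ce=cv2.connectedComponentsWithStats(m);i=1+np.argmax(st[1:,4]);return ce[i],st[i]
t0=pickle.load(open('top0.pkl','rb'));o,os_=pickle.load(open('open.pkl','rb'));s0=pickle.load(open('side0.pkl','rb'))
for n,c,b in(('init',t0,(340,170,366,200)),('open',o,(316,174,335,200)),('shut',t,(340,170,366,200))):
    p,st=cen(c,b);w=onz(c,*p,.07);d=w[:2]-POSE[:2];a=POSE[2]
    print(n,p.round(2),st,w.round(4),'unit y',(-d[0]*np.sin(a)+d[1]*np.cos(a)).round(4))
E
python3 meas.py
```

```text
t 16.55 tool [0.3813 0.1881 0.2267] F [ 0.62 -0.31 -0.27] open 0.001
target [ 0.5641 -0.2229  0.093 ] shift [0.4281 0.133  0.1388] twist 0.37
unit xy -0.1418 0.4044 tipz 0.2017
init [353.49 185.13] [350 178   8  15 102] [ 0.5648 -0.2349  0.07  ] unit y -0.0346
open [325.59 187.41] [322 180   8  16 105] [ 0.5582 -0.1704  0.07  ] unit y 0.0303
shut [355.43 184.93] [352 178   8  15 102] [ 0.5653 -0.2394  0.07  ] unit y -0.0391
```

View pics/k1t.png

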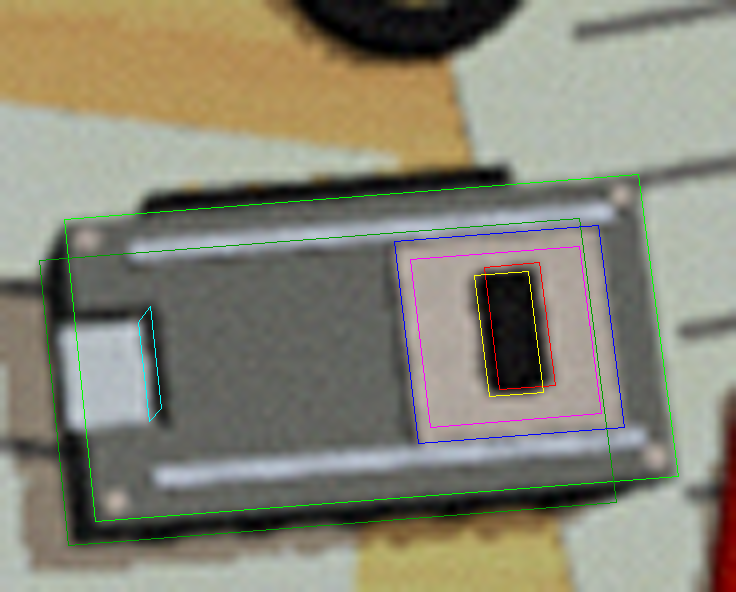

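View pics/k1full.png

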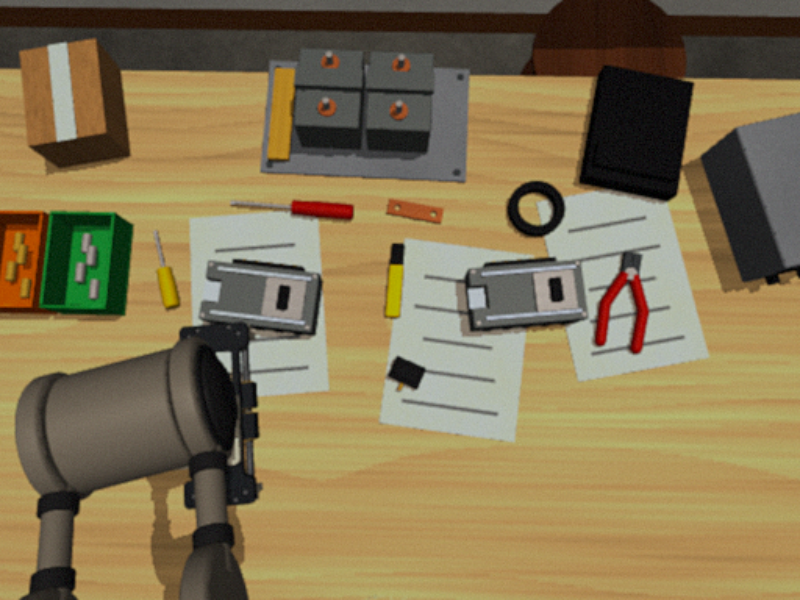

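The tab moved 69.4 mm from open to shut (70 nominal), the end stop was felt at 7–8 N, the flag is flat, and nothing else has moved. I'll let the arm settle, then hand in.

Request:
send_rows(
  motion=[
    [[0, 0, 0, 0], [0, 0, 0, 0], [0, 0, 0, 0]],
  ],
)

```text
time: 16.95
tool_pos: [0.3816, 0.1874, 0.2266]
tool_rot: [-1.569, 0.002, -1.466]
contact_force: [-0.8, 0.6, -0.5]
opening: 0.0003
```

```bash
python3 -c "
from cell import sensors,hand_in
s=sensors.observe();print(s['time'],abs(s['qvel']).max(),s['contact_force']);print(hand_in())"
```

```text
16.95 0.004731830217443687 [-0.82230497  0.55149713 -0.51008542]
the job is handed in; nothing more can be done
None
```

I reset the tripped unit (the right-hand one) and handed the job in at about 17 s. With the fingers closed, I pushed the shutter open to its end stop, pressed the key to the bottom, let it come back up, pushed the shutter shut to its other stop and moved clear.

**Forces:** The stops were felt at about 6 N (open) and 8 N (shut), and the key bottomed out at 12 N.

**Last checks:** The final top picture shows the flag lying flat in its notch and the shutter over the well. The unit sits where it was, and the other unit, tools and parts look unmoved. The key was seen up in both pictures taken before I closed the shutter. The arm was still and touching nothing at hand-in.

**Small disagreements:**
- The tab travel measured in the pictures was 69.4 mm against the nominal 70 mm, which is within the camera calibration error.
- The shutter seems to have started about 5 mm open.
- The positions where the fingers met the two stops imply a fingertip about 21.5 mm thick, against the 19 mm stated pad width.

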